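# Close the dust duct with its plywood slide

## Task

Close off the dust duct: pick up the long narrow plywood slide from the wooden riser, stand it in the sloping rest with its end on the ledge and let go of it, then take it again by its top edge and lower it upright into the slot of the duct gate until it stands fully home on the slot's floor. Lower it in by hand, never letting it drop down the slot, let go of it at the end, and leave the other things on the bench where they are.

Things in the scene. Friction and masses are not known exactly. Their poses are not given: they have to be found in the camera images.
- slide: The slide: a loose plain plywood slab 170 long (its x) x 64 wide (its y) x 12 thick (its z), about 0.1 kg, the same either end up and either face round. Origin: centre of its underside as it lies at the start: flat on the riser, its ends 35 beyond the riser's ends and its sides 14 beyond the riser's sides.
- slide_center (a point): The middle of the slide's volume (6 above its origin along its z).
- riser: Fixed wooden block 100 (x) x 36 (y) x 40 high, on which the slide lies flat at the start, lengthwise along the riser's x (within 5 degrees). Origin: centre of its underside.
- rest: Fixed wooden sloping rest, like a small easel; origin: centre of the underside of its 130 x 70 x 12 base, z up, -x roughly towards the robot. Its back board (34 wide along y, 105 long, 12 thick) leans 30 degrees from upright, its top towards -x. At the board's foot, square to it, a ledge 70 wide sticks out 24 on the +x side; board face and ledge meet at x = 40, z = 35.
- rest_seat (a point): Where the slide's middle lies when the slide lies flat on the board's +x (upper) face, lengthwise up the slope, its lower end on the ledge, centred sideways: x = 2.7, y = 0, z = 111.6 in the rest's frame (axes as the rest's). The slide then sticks out 65 past the board's top end and 15 past each side of it.
- gate: Fixed duct gate: base 120 (x) x 110 (y) x 15 high; on it two upright grooved plywood posts form a slot open at the top, 67 wide (y) by 14.8 thick (x). Grey pipe stubs (55 diameter, centre 54 high) run out along +x and -x. Origin: centre of the base's underside, z up, -x roughly towards the robot. The posts hide the outer 8 of each face of the slide, leaving 51 free between them.
- gate_mouth (a point): Centre of the slot at the height of the posts' tops, 135 above the bench. A bevelled mouth above it rises to 147 and opens out by about 5 on each side.
- gate_floor (a point): Centre of the slot's floor, 15 above the bench. With the slide home its top end is 185 above the bench. The plates between the posts reach up to 93.
- offcut_short: Bystander: loose plywood offcut 80 x 64 x 12 lying flat. Origin: centre of its underside.
- offcut_wide: Bystander: loose plywood offcut 150 x 110 x 12 lying flat. Origin: centre of its underside.
- wrench: Bystander: loose steel wrench 170 long lying along its x.
- screwdriver: Bystander: loose screwdriver 200 long lying along its x.
- tape: Bystander: loose roll of tape 100 across, 25 high, lying flat. Origin: centre of its underside.
- jar: Bystander: loose glass jar with steel cap, 68 across, 90 high. Origin: centre of its underside.
- can: Bystander: loose can 66 across, 110 high. Origin: centre of its underside.
Not all that is in view belongs to the job. What is shaped like the slide but purple or turquoise is not meant. Several things have the shape of the gate; the one meant has the colours described above.

How it is judged (in metres and radians):
On the way:
1. the slide lies let go in the sloping rest, its end on the ledge (distance between slide_center and rest_seat below 0.022 m and (angle between slide's own x axis and vertical between 0.42 and 0.63 rad or angle between slide's own x axis and vertical between 2.51 and 2.72 rad) and contact force between the fingers and slide below 0.1 N and linear speed of slide below 0.05 m/s), for 0.2 s.
At the end, for the whole second after the job is handed in: The slide stands upright (long axis within 4 degrees of the gate's vertical, face within 7 degrees of square) in the gate's slot, its middle within 4 mm (thickness) and 5 mm (width) of the slot's centre and its lower end within 4 mm of the slot's floor, let go and at rest (x of slide_center in the frame of gate between -0.004 and 0.004 m and y of slide_center in the frame of gate between -0.005 and 0.005 m and z of slide_center in the frame of gate between 0.095 and 0.104 m and angle between the x axis of slide and the z axis of gate, either way round below 0.07 rad and angle between the z axis of slide and the x axis of gate, either way round below 0.12 rad and contact force between the fingers and slide below 0.1 N and linear speed of slide below 0.05 m/s); the robot touches nothing.
It fails at once if the slide drops down the slot (moves faster than 0.5 m/s in it) (horizontal distance between slide_center and gate_floor below 0.012 m and z of slide_center in the frame of gate below 0.21 m and linear speed of slide above 0.5 m/s).
It fails at once if another thing on the bench is shifted by more than 30 mm (distance of any of offcut_short, offcut_wide, wrench, screwdriver, tape, jar, can from where it was at the start of the episode above 0.03 m).
It also fails if it takes over 72 s, if anything falls off the work surface, if the arm or the gripper's body presses on something with over 40 N, if the wrist force passes 120 N, or if a joint passes its speed limit or range.

## Robot

A 6-joint arm with a two-finger parallel gripper is mounted at the origin on the work surface. World frame = base frame: x ahead of the robot, y to its left, z up, the work surface at z = 0. Lengths are in mm, angles in rad, forces in N, time in s.
With the tool pointing down it reaches from about 250 to 800 mm from the base axis. Payload 3.9 kg.
Tool frame: the origin (TCP) lies at the very end of the fingers, on their centre line; the grasp point (between the pads) lies 19 mm behind it (manip.pinch_z is the distance from the TCP to the grasp point, in mm); z points along the fingers, y is the direction in which the jaws open and shut (so a half turn about z gives the same grasp; the last joint's range is limited). The gripper opens to 85 mm and grips with 20 to 120 N. Pads are 22 mm wide; open, the fingers measure 114 mm over their backs; the gripper's body (76 mm by 85 mm) begins 54 mm behind the grasp point. The pads swing forward as they close: fully open they stand 13 mm farther back than shut.
Start: joints at [-1.255, 0.26, -0.138, 1.173, 0, 1.571], TCP at [163.048, -499.03, 231.304] pointing down, gripper open.
Joint ranges: [-2.78, 2.78], [-0.83, 1.72], [-1.28, 1.37], [-1.9, 2.12], [-1.57, 1.48], [-3.14, 3.14]. Speed limits (rad/s): [2.57, 2.57, 3.14, 3.14, 3.14, 3.14].

## Interface

Orientations are given as a unit quaternion [x, y, z, w].
In Python, from bench import manip gives the robot as it stands. The module is installed in compiled form; this text tells all that it offers. Calls block until the motion is done:
- manip.move_to(position, orientation): joint-space move of the TCP to a pose.
- manip.movel(position, rot=None, vel=150): straight line of the TCP; rot=None keeps the orientation; vel is the mean speed in mm/s.
- manip.goto_joints(angles): joint-space move.
- manip.gripper_to(opening, grasp_force=None): finger opening in mm; grasp_force is the grip in N (None keeps the last); returns when the fingers have stopped.
- manip.sleep(seconds).
- manip.solve_ik(position, orientation): joint angles nearest the present ones, or None.
- manip.sense(): the state.
- manip.snapshot(name): name is "scene" or "top" or "wrist"; returns a dict with "frame" (420x560x3 uint8, blue, green, red), "K" (3x3 intrinsics, pixels), "dist" ([k1, k2, p1, p2, k3] as OpenCV has them; the pictures are not rectified), "R" (3x3) and "t" (3): a world point X has camera coordinates R X + t; the wrist camera has in their place "hand_eye" (4x4, takes a point from camera to tool coordinates, whose origin is the TCP and whose axes are the flange's). Camera axes: x right, y down, z forward; pixel columns grow to the right and rows downward; lengths in mm; the calibration is good to about 2 mm. A picture is of the moment at which its call begins: read the wrist's pose just before it. There is no depth.
A pose or a line that the arm cannot do raises manip.PlanningError and nothing moves.
- manip.sign_off(): hands the job in, once; it reports no verdict.
Trained networks look in a picture, given as the dict that the camera call returned (one of the last four; its "shot" number tells which), for a name from the list of things; names that differ only in an ending like _2 or _b are one class to them, and where a whole thing is asked for, a point or a joint stands for the part that bears it (a point fixed in the world has none). Each returns a list of dicts, best first, with "score" (0 to 1); they miss things now and then, are a little off and sometimes report something else, mostly with a low value. They report only what shows in the picture. A call takes as long as a camera call. They do not tell look-alikes from the thing itself.
- manip.spot_in(picture, target): "centre" ([column, row] in pixels, amid what is visible of it).
- manip.cut_out(picture, target): "pixels" (420x560 bool, what is visible of it) and "centre" ([column, row] in pixels, amid what is visible of it).
The state is a dict: "clock": time; "joint_positions": joint angles; "joint_velocities": joint speeds; "joint_torque": joint torques, N m; "eef_pos": TCP position; "ee_rot": TCP orientation; "ft_force": force on the tool from outside, world axes, zero at the start; "wrist_torque": the same for the moment, N m; "gripper_width": finger opening in mm.
Only numpy, scipy, OpenCV 4.12 (cv2) and the standard library are available. Lean on these libraries where they do the work, as an engineer would, in place of code of your own. Each camera call takes 0.05 s, during which the arm holds its last target.

## Working session

There is one attempt and no reset: what is moved stays moved. The work goes in short steps, each a Python script; the robot and the scene stay as the last script left them, time stands still between calls to the robot, and variables do not carry over. Pictures are saved under pics/ and viewed, and the job is handed in when it is done.

```bash
mkdir -p pics; ls; python3 - <<'E'
from bench import manip
import cv2, pickle
s=manip.sense(); print(s['clock'],s['eef_pos'],s['ee_rot'],s['gripper_width'])
for n in ["scene","top"]:
    p=manip.snapshot(n); cv2.imwrite(f"pics/{n}0.png",p['frame'])
    pickle.dump({k:p[k] for k in p},open(f"{n}0.pkl","wb"))
    print(n,p['K'],p['dist'],p['R'],p['t'])
    for t in ["slide","riser","rest","gate"]:
        r=manip.cut_out(p,t)
        print(t,[(x['score'],x['centre'],int(x['pixels'].sum())) for x in r])
        pickle.dump(r,open(f"{n}0_{t}.pkl","wb"))
print(manip.sense()['clock'])
E
```

```text
pics
0.0 [ 162.83280403 -498.39275394  230.46707364] [ 9.87559301e-01  1.57244011e-01 -1.63348198e-04 -9.59587461e-04] 85.92828743386653
scene [[473.56739658   0.         279.91975357]
 [  0.         473.56739658 219.03952293]
 [  0.           0.           1.        ]] [0.01954474 0.         0.         0.         0.        ] [[ 0.21334308  0.97693447 -0.00915301]
 [ 0.53985479 -0.12569167 -0.8323211 ]
 [-0.81427362  0.17262865 -0.5542182 ]] [-168.94208361 -203.39297608 1833.38039092]
slide [(0.82, [266.2, 236.2], 819), (0.6, [156.7, 223.5], 594), (0.59, [334.5, 198.9], 299)]
riser []
rest [(0.87, [171.3, 259.2], 1204), (0.75, [174.6, 305.9], 2008)]
gate [(0.97, [350.0, 225.3], 1862), (0.69, [410.1, 173.6], 1430)]
top [[382.21319416   0.         284.31551049]
 [  0.         382.21319416 213.89593512]
 [  0.           0.           1.        ]] [-0.03566476  0.          0.          0.          0.        ] [[-0.01489851 -0.99988235  0.00365046]
 [-0.98944381  0.01421645 -0.14421805]
 [ 0.14414918 -0.00576056 -0.9895392 ]] [  52.81096168  558.93076668 1237.4849835 ]
slide [(0.83, [202.8, 286.0], 1046), (0.8, [296.1, 221.1], 954), (0.75, [253.7, 150.7], 308), (0.72, [383.8, 279.3], 998), (0.69, [372.8, 212.4], 884), (0.22, [431.0, 230.6], 436)]
riser [(0.24, [216.2, 223.9], 1386)]
rest [(0.72, [371.9, 211.4], 898)]
gate [(0.96, [217.1, 224.4], 1327), (0.93, [124.4, 291.5], 1526)]
0.5
```

View pics/scene0.png

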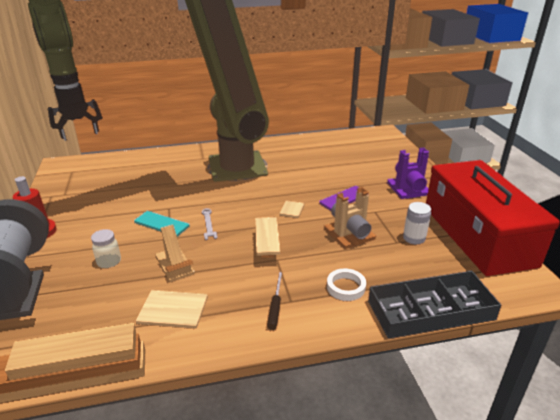

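View pics/top0.png

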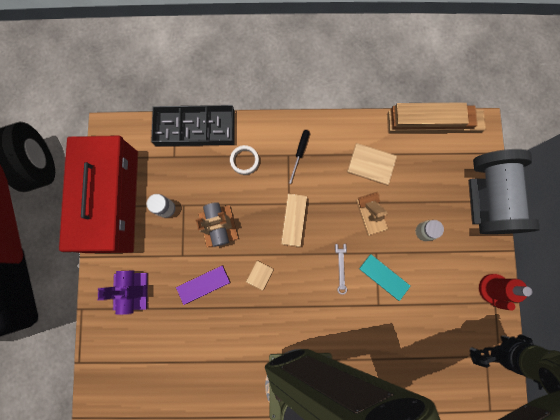

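Candidates for the slide:
- Plain plywood slab on the riser: scene (266,236), top (295,221). This is my choice.
- Purple slab: top (203,285).
- Turquoise slab: top (384,278).
- Short offcut: top (260,275).
- Wide offcut: top (372,164).

Candidates for the gate:
- Wooden one with grey stubs: top (217,224), scene (350,225). This is my choice.
- Purple one: top (124,291).

The rest is at top (372,212).

```bash
cat > h.py <<'E'
import numpy as np, cv2, pickle
from scipy.spatial.transform import Rotation as Ro
def pose_cam(p, eef=None, q=None):
    if 'R' in p: return np.array(p['R']),np.array(p['t'])
    H=np.array(p['hand_eye']); T=np.eye(4); T[:3,:3]=Ro.from_quat(q).as_matrix(); T[:3,3]=eef
    W=np.linalg.inv(T@H); return W[:3,:3],W[:3,3]
def backproj(p,R,t,uv,z):
    n=cv2.undistortPoints(np.array(uv,float).reshape(-1,1,2),np.array(p['K']),np.array(p['dist'])).reshape(-1,2)
    d=np.c_[n,np.ones(len(n))]@R; o=-R.T@t
    s=(z-o[2])/d[:,2]; return o+s[:,None]*d
def proj(p,R,t,X):
    return cv2.projectPoints(np.asarray(X,float).reshape(-1,1,3),cv2.Rodrigues(R)[0],t,np.array(p['K']),np.array(p['dist']))[0].reshape(-1,2)
def box(c,sx,sy,z0,z1):
    return np.array([[c[0]+i*sx/2,c[1]+j*sy/2,z] for z in(z0,z1) for i,j in((-1,-1),(1,-1),(1,1),(-1,1))])
BE=[(0,1),(1,2),(2,3),(3,0),(4,5),(5,6),(6,7),(7,4),(0,4),(1,5),(2,6),(3,7)]
def place(P,x,y,yaw,z=0):
    c,s=np.cos(yaw),np.sin(yaw); P=np.asarray(P,float)
    return np.c_[x+c*P[:,0]-s*P[:,1], y+s*P[:,0]+c*P[:,1], P[:,2]+z]
def draw(img,p,R,t,P,col=(0,0,255),E=BE,sc=1):
    u=proj(p,R,t,P)*sc
    for a,b in E: cv2.line(img,tuple(int(v*8) for v in u[a]),tuple(int(v*8) for v in u[b]),col,1,cv2.LINE_AA,3)
E
python3 - <<'E'
from h import *
p=pickle.load(open('top0.pkl','rb')); R,t=pose_cam(p)
print('slide',backproj(p,R,t,[[295.6,220.5]],52), 'rest',backproj(p,R,t,[[372,212]],40),'gate',backproj(p,R,t,[[217,224]],70))
for n,uv,z in [('short',[260,275],12),('wrench',[342,270],5),('teal',[384,278],12),('purp',[203,285],12),('jar',[431,230],90),('tape',[245,159],25),('can',[157,205],110),('wide',[372,164],12),('sd',[300,155],10)]:
    print(n,backproj(p,R,t,[uv],z)[0].round())
m=pickle.load(open('top0_slide.pkl','rb'))
im=p['frame']
for (n,u0,v0) in [('slide',255,170),('rest',335,170),('gate',177,180)]:
    c=cv2.resize(im[v0:v0+100,u0:u0+100],None,fx=6,fy=6,interpolation=cv2.INTER_CUBIC); cv2.imwrite(f'pics/c_{n}.png',c)
E
python3 - <<'E'
from bench import manip
from h import *
# ik feasibility tests of look poses: tool down
for pos in [(500,0,400),(400,250,350),(400,-200,350),(480,200,380)]:
  for yaw in (0,1.57,3.14,-1.57):
    q=(Ro.from_euler('z',yaw)*Ro.from_euler('x',np.pi)).as_quat()
    j=manip.solve_ik(list(pos),list(q)); print(pos,yaw,None if j is None else np.round(j,2))
p=manip.snapshot('wrist'); print(p['K'],p['hand_eye'],p['dist'])
E
```

```text
slide [[535.36640779   7.73043944  52.        ]] rest [[ 561.90644898 -249.72478447   40.        ]] gate [[525.25688054 264.3340391   70.        ]]
short [359. 129.  12.]
wrench [ 371. -147.    5.]
teal [ 342. -286.   12.]
purp [328. 319.  12.]
jar [ 493. -426.   90.]
tape [756. 178.  25.]
can [584. 449. 110.]
wide [ 736. -265.   12.]
sd [772. -14.  10.]
(500, 0, 400) 0 [ 0.    0.2   0.22  1.59  0.   -3.14]
(500, 0, 400) 1.57 [0.   0.2  0.22 1.59 0.   1.57]
(500, 0, 400) 3.14 [0.   0.2  0.22 1.59 0.   0.  ]
(500, 0, 400) -1.57 [ 0.    0.2   0.22  1.59  0.   -1.57]
(400, 250, 350) 0 [ 0.56  0.14  0.02  1.45  0.   -2.58]
(400, 250, 350) 1.57 [0.56 0.14 0.02 1.45 0.   2.13]
(400, 250, 350) 3.14 [0.56 0.14 0.02 1.45 0.   0.56]
(400, 250, 350) -1.57 [ 0.56  0.14  0.02  1.45  0.   -1.01]
(400, -200, 350) 0 [-0.46  0.1  -0.03  1.44  0.    2.68]
(400, -200, 350) 1.57 [-0.46  0.1  -0.03  1.44  0.    1.11]
(400, -200, 350) 3.14 [-0.46  0.1  -0.03  1.44  0.   -0.46]
(400, -200, 350) -1.57 [-0.46  0.1  -0.03  1.44  0.   -2.04]
(480, 200, 380) 0 [ 0.39  0.24  0.21  1.55  0.   -2.75]
(480, 200, 380) 1.57 [0.39 0.24 0.21 1.55 0.   1.97]
(480, 200, 380) 3.14 [0.39 0.24 0.21 1.55 0.   0.4 ]
(480, 200, 380) -1.57 [ 0.39  0.24  0.21  1.55  0.   -1.18]
[[366.65950807   0.         276.56092447]
 [  0.         366.65950807 211.85735211]
 [  0.           0.           1.        ]] [[-4.85983739e-04 -9.54143455e-01 -2.99349347e-01  7.64439543e+01]
 [ 9.99999243e-01 -1.25259872e-04 -1.22421341e-03  4.71910422e-01]
 [ 1.13057875e-03 -2.99349715e-01  9.54142793e-01 -1.43472302e+02]
 [ 0.00000000e+00  0.00000000e+00  0.00000000e+00  1.00000000e+00]] [-0.00756092  0.          0.          0.          0.        ]
```

View pics/c_slide.png

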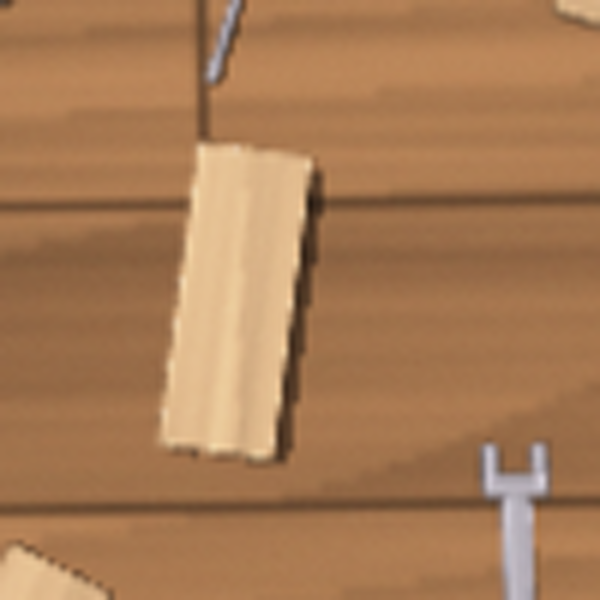

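View pics/c_gate.png

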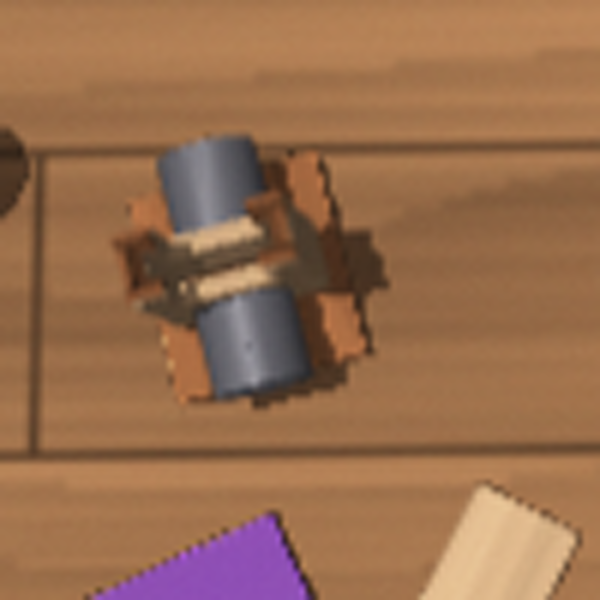

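```bash
python3 - <<'E'
from bench import manip
from h import *
def q_yaw(yaw): return (Ro.from_euler('z',yaw)*Ro.from_euler('x',np.pi)).as_quat()
for n,pos,yaw,tg in [('rest',(470,-235,270),np.pi,['rest']),('slide',(460,10,270),np.pi,['slide','riser']),('gate',(430,250,270),np.pi,['gate'])]:
    manip.move_to(list(pos),list(q_yaw(yaw)))
    manip.sleep(0.3)
    s=manip.sense(); p=manip.snapshot('wrist')
    p=dict(p); p['eef']=s['eef_pos'];p['q']=s['ee_rot']
    R,t=pose_cam(p,s['eef_pos'],s['ee_rot']); p['R']=R;p['t']=t
    for x in tg:
        r=manip.cut_out(p,x); print(x,[(a['score'],a['centre'],int(a['pixels'].sum())) for a in r]); p['m_'+x]=r
    pickle.dump(p,open(f'w_{n}.pkl','wb')); cv2.imwrite(f'pics/w_{n}.png',p['frame']); print(n,s['clock'],s['eef_pos'])
E
```

```text
rest [(0.6, [255.6, 246.5], 7221)]
rest 2.6167 [ 469.78299112 -235.38543788  269.96164245]
slide [(0.98, [30.6, 89.4], 4664), (0.97, [282.1, 243.3], 9061), (0.67, [529.1, 65.3], 4222)]
riser []
slide 3.9833 [460.25942075   9.10249404 269.91455254]
gate [(0.77, [543.3, 64.9], 3767), (0.59, [299.1, 265.9], 13076), (0.4, [64.0, 267.7], 8640), (0.2, [226.9, 383.3], 1370)]
gate 5.3917 [430.39863196 249.03045379 270.08049114]
```

View pics/w_rest.png

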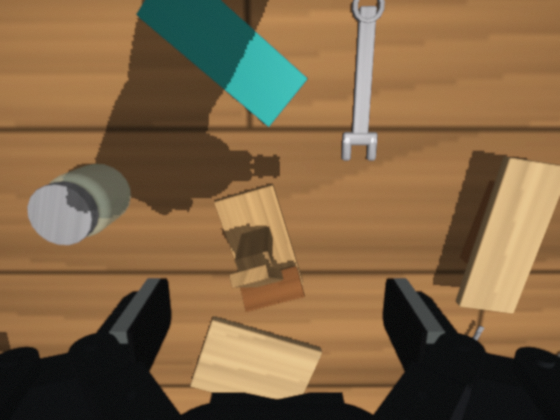

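View pics/w_slide.png

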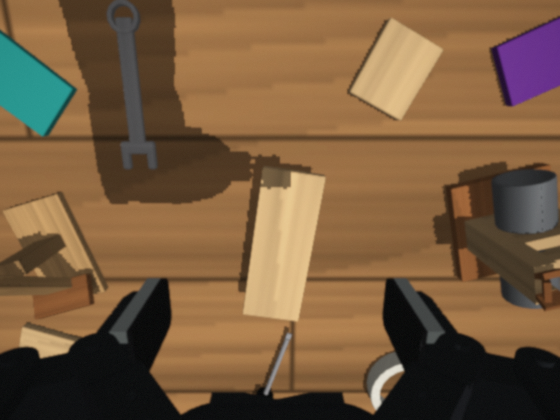

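View pics/w_gate.png

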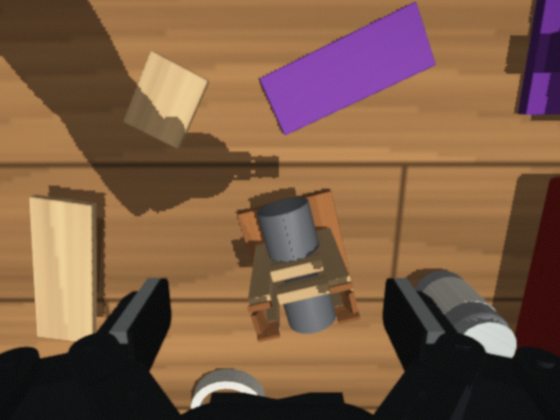

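```bash
python3 - <<'E'
from h import *
for n,u0,v0,w,h,f in [('rest',195,160,130,160,5),('gate',225,165,150,190,4)]:
    p=pickle.load(open(f'w_{n}.pkl','rb'))
    c=cv2.resize(p['frame'][v0:v0+h,u0:u0+w],None,fx=f,fy=f,interpolation=cv2.INTER_CUBIC)
    c=cv2.convertScaleAbs(c,alpha=1.5,beta=10)
    if c.shape[0]>600: c=c[:600]
    for i in range(0,w,20): cv2.putText(c,str(u0+i),(i*f,10),0,.35,(255,255,255)); cv2.line(c,(i*f,12),(i*f,18),(255,255,255))
    for i in range(0,h,20): cv2.putText(c,str(v0+i),(0,i*f+4),0,.35,(255,255,255))
    cv2.imwrite(f'pics/z_{n}.png',c)
E
```

```text
(no output)
```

View pics/z_rest.png

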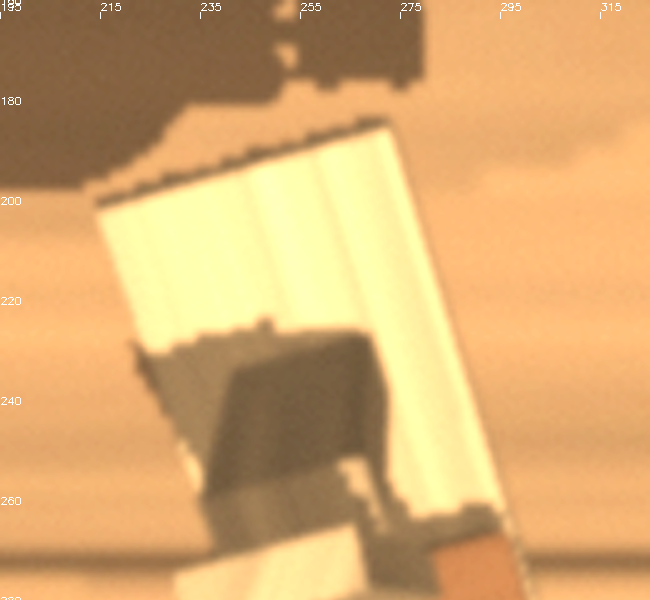

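View pics/z_gate.png

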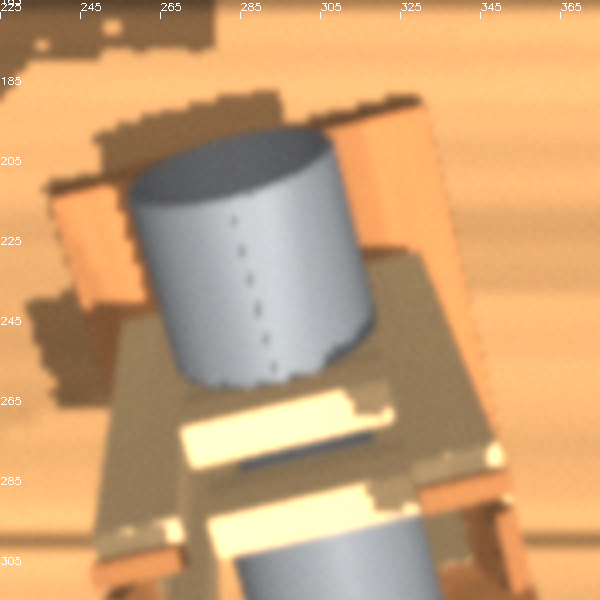

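```bash
cat > fit.py <<'E'
from h import *
from scipy.optimize import least_squares
def fit(views,x0):
    # views: list of (p,R,t,P,uv)
    f=lambda v: np.concatenate([((proj(p,R,t,place(P,*v))-uv)).ravel() for p,R,t,P,uv in views])
    r=least_squares(f,x0,loss='soft_l1',x_scale=[1,1,.01]); return r.x,f(r.x).reshape(-1,2)
u=np.array([-.5,0,.8660254]);n=np.array([.8660254,0,.5]);f0=np.array([40,0,35.])
def slab(o,a,la,b,lb,w): # corners
    return np.array([o+np.array([0,s*w/2,0])+a*i*la+b*j*lb for s in(-1,1) for i,j in((0,0),(1,0),(1,1),(0,1))])
RESTG=[box((0,0),130,70,0,12),slab(f0,u,105,-n,12,34),slab(f0,n,24,-u,8,70)]
GATEG=[box((0,0),120,110,0,15),box((0,0),14.8,67,15,135),box((-7.4-4,0),8,51,15,93),box((7.4+4,0),8,51,15,93)]
SLIDEG=[box((0,0),170,64,40,52),box((0,0),100,36,0,40)]
def show(name,p,G,v,rect,f,col=(0,0,255)):
    x,y,w,h=rect; im=cv2.resize(p['frame'],None,fx=f,fy=f,interpolation=cv2.INTER_CUBIC); im=cv2.convertScaleAbs(im,alpha=1.3,beta=10)
    for i,P in enumerate(G): draw(im,p,p['R'],p['t'],place(P,*v),[(0,0,255),(0,255,0),(255,0,0),(255,0,255)][i],sc=f)
    return im[y*f:(y+h)*f,x*f:(x+w)*f]
if __name__=='__main__':
    L=lambda n:pickle.load(open(n+'.pkl','rb'))
    wr,wg,ws,tp,sc=L('w_rest'),L('w_gate'),L('w_slide'),L('top0'),L('scene0')
    for p in (tp,sc): p['R']=np.array(p['R']);p['t']=np.array(p['t'])
    V=lambda p,P,uv:(p,p['R'],p['t'],np.array(P,float),np.array(uv,float))
    rv,e=fit([V(wr,[(-65,-35,12),(-65,35,12),(-22.9,-17,119.9),(-22.9,17,119.9)],[(214.5,202),(273,185),(230.5,274.5),(266,264.5)])],[560,-250,0]); print('rest',rv,e.round(1).tolist())
    gv,e=fit([V(wg,[(-60,-55,15),(-60,55,15),(-7.4,-25.5,93),(-7.4,25.5,93),(7.4,-25.5,93)],[(238,213),(329.5,190),(272.5,282),(323,270),(277,294)])],[525,264,0.2]); print('gate',gv,e.round(1).tolist())
    np.savez('fit.npz',rest=rv,gate=gv)
    cv2.imwrite('pics/f_rest.png',np.hstack([show('r',wr,RESTG,rv,(195,170,130,160),3),show('r',tp,RESTG,rv,(335,180,80,80),6)]) )if False else None
    cv2.imwrite('pics/f_rest.png',show('r',wr,RESTG,rv,(185,170,150,150),4))
    cv2.imwrite('pics/f_gate.png',show('g',wg,GATEG,gv,(220,180,150,150),4))
    a=show('r',tp,RESTG,rv,(340,180,60,75),6);b=show('g',tp,GATEG,gv,(187,190,60,75),6);
    cv2.imwrite('pics/f_top.png',np.hstack([a,b]))
    a=show('r',sc,RESTG,rv,(140,210,75,75),5);b=show('g',sc,GATEG,gv,(315,180,75,75),5);
    cv2.imwrite('pics/f_sc.png',np.hstack([a,b]))
E
python3 fit.py
```

```text
rest [ 5.60393406e+02 -2.54251253e+02  2.88742990e-01] [[-0.1, 0.5], [0.2, 0.3], [-0.6, -0.3], [0.5, -0.3]]
gate [5.26187147e+02 2.71261704e+02 2.53349691e-01] [[-1.6, 1.3], [1.1, 0.6], [0.0, -0.8], [0.6, -0.8], [-0.6, 0.2]]
```

View pics/f_rest.png

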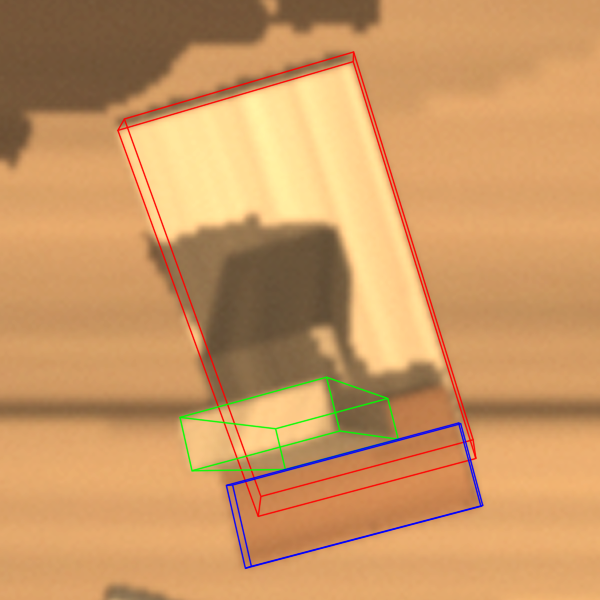

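View pics/f_gate.png

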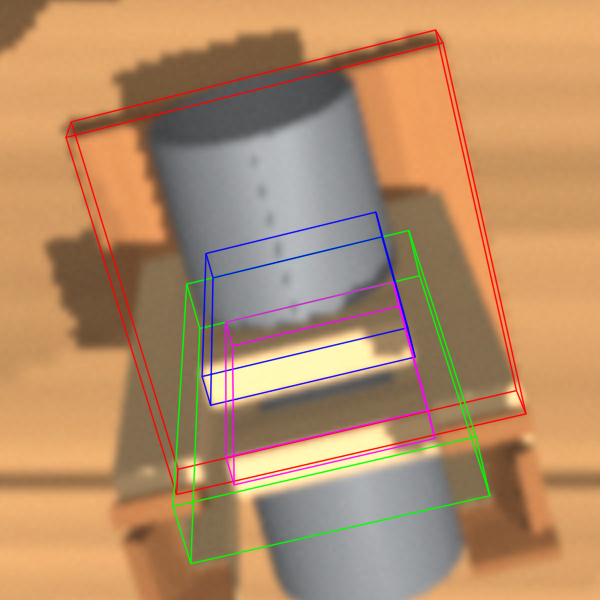

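View pics/f_top.png

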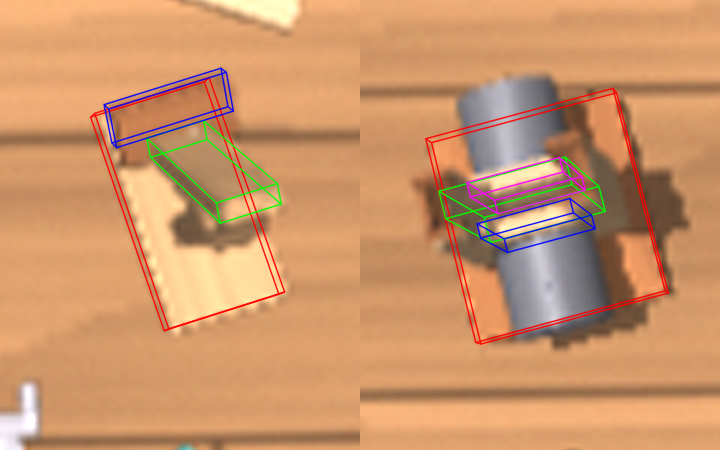

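View pics/f_sc.png

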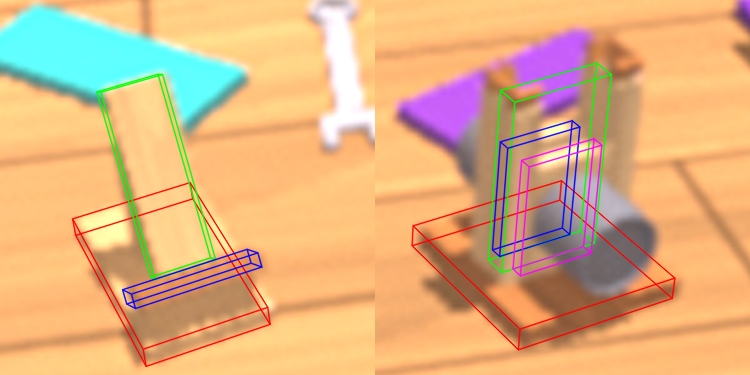

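```bash
python3 - <<'E'
from bench import manip
from h import *
H=np.array(manip.snapshot('wrist')['hand_eye'])
for n,c,tg in [('gate2',(526,271,400),'gate')]:
    C=np.eye(4); C[:3,0]=[0,1,0];C[:3,1]=[1,0,0];C[:3,2]=[0,0,-1];C[:3,3]=c
    T=C@np.linalg.inv(H); q=Ro.from_matrix(T[:3,:3]).as_quat()
    manip.move_to(list(T[:3,3]),list(q)); manip.sleep(.3)
    s=manip.sense(); p=dict(manip.snapshot('wrist')); p['R'],p['t']=pose_cam(p,s['eef_pos'],s['ee_rot'])
    pickle.dump(p,open(f'w_{n}.pkl','wb'));print(s['clock'],s['eef_pos'],T[:3,3])
    f=5;c=cv2.resize(p['frame'][155:275,200:360],None,fx=f,fy=f,interpolation=cv2.INTER_CUBIC); cv2.imwrite(f'pics/w_{n}.png',c)
    from fit import *
    cv2.imwrite(f'pics/f_{n}.png',show('g',p,GATEG,np.load('fit.npz')['gate'],(200,155,160,120),5))
E
```

```text
6.4833 [555.28302337 271.74709535 242.12556192] [556.19191324 271.38550423 240.06665108]
```

View pics/w_gate2.png

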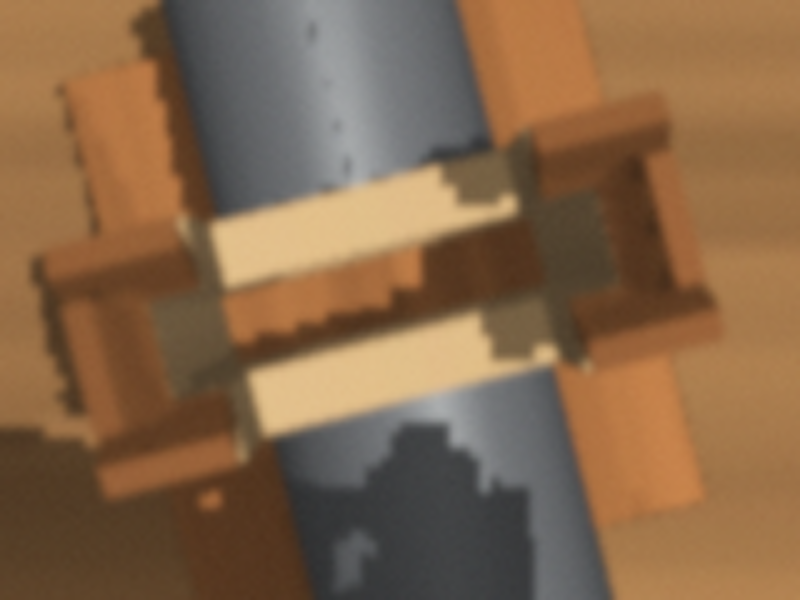

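```bash
python3 - <<'E'
from fit import *
p=pickle.load(open('w_gate2.pkl','rb')); R,t=p['R'],p['t']
def c(uv): return np.array(uv,float)/5+[200,155]
a=backproj(p,R,t,c([(40,262),(105,500),(662,95),(720,335)]),147); print(a.round(1),a.mean(0))
b=backproj(p,R,t,c([(210,222),(262,437),(500,150),(557,360)]),93); print(b.round(1),b.mean(0))
e=backproj(p,R,t,c([(228,288),(247,372),(520,213),(543,306)]),93); print(e.round(1),e.mean(0))
for q in (a,b,e):
    d=(q[2]+q[3]-q[0]-q[1]); print('yaw of -y->+y',np.arctan2(-d[0],d[1]), np.hypot(*d[:2])/2)
d=a[1]+a[3]-a[0]-a[2]; print(np.arctan2(d[1],d[0]),np.hypot(*d[:2])/2)
g=np.load('fit.npz')['gate'];print(g)
cv2.imwrite('pics/f_gate2.png',show('g',p,GATEG,g,(200,155,160,120),5))
# slide
for nme in ['w_slide','top0']:
    p=pickle.load(open(nme+'.pkl','rb'));R,t=np.array(p['R']),np.array(p['t'])
    ms=p.get('m_slide') or pickle.load(open('top0_slide.pkl','rb'))
    tgt=(282,243) if nme=='w_slide' else (296,221)
    m=min(ms,key=lambda x:np.hypot(*(np.array(x['centre'])-tgt)))['pixels'].astype(np.uint8)
    # map mask pixels to z=52 plane
    v,u_=np.nonzero(m); X=backproj(p,R,t,np.c_[u_,v],52)[:,:2]
    r=cv2.minAreaRect(X.astype(np.float32)); print(nme,r)
    mu=X.mean(0); w,V=np.linalg.eigh(np.cov((X-mu).T)); ax=V[:,1]*np.sign(V[0,1]); print('pca',mu,np.arctan2(ax[1],ax[0]),np.sqrt(12*w))
E
```

```text
[[522.  223.8 147. ]
 [555.1 232.9 147. ]
 [498.7 310.3 147. ]
 [532.  318.4 147. ]] [526.97218569 271.33467649 147.        ]
[[514.7 242.4  93. ]
 [551.  251.2  93. ]
 [502.5 291.3  93. ]
 [537.9 300.9  93. ]] [526.54173457 271.44917428  93.        ]
[[525.9 245.4  93. ]
 [540.  248.7  93. ]
 [513.1 294.6  93. ]
 [528.8 298.5  93. ]] [526.9600451  271.82853616  93.        ]
yaw of -y->+y 0.2636903408168106 89.0945606774872
yaw of -y->+y 0.25087849072807505 50.87697637822435
yaw of -y->+y 0.23682733632413105 50.95967051180028
0.25332683900332903 34.33512241671411
[5.26187147e+02 2.71261704e+02 2.53349691e-01]
w_slide ((537.9102783203125, 13.640178680419922), (65.7410888671875, 173.31272888183594), 81.50406646728516)
pca [532.46103604  14.4700921 ] -0.1504904775005783 [ 64.19465271 171.64726562]
top0 ((538.9078369140625, 12.781505584716797), (63.44990158081055, 169.95880126953125), 81.51319122314453)
pca [537.76146628  13.07587066] -0.14223195910658792 [ 62.10215234 168.42461212]
```

View pics/f_gate2.png

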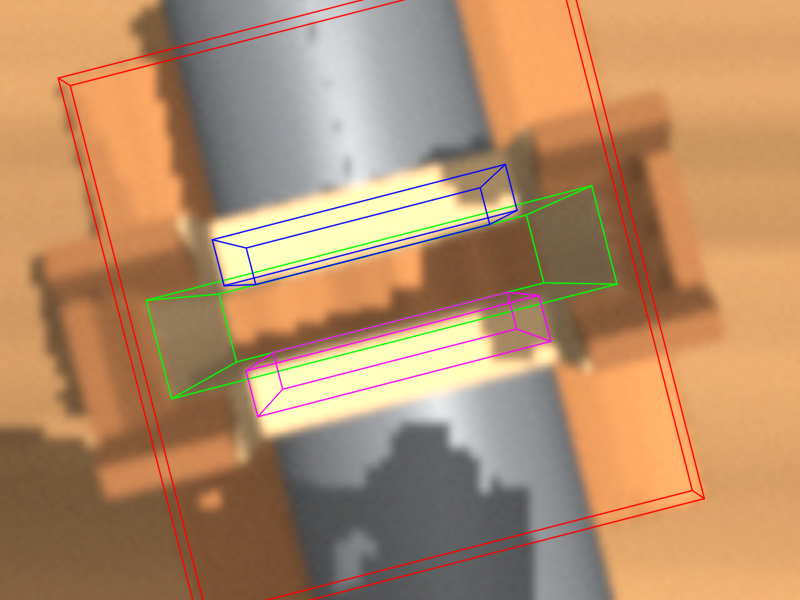

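```bash
cat > plan.py <<'E'
from h import *
PZ=19.0
SL=np.array([538.3,13.2,-0.148]); RE=np.array([560.4,-254.3,.289]); GA=np.array([526.8,271.4,.253])
def Rz(a): return Ro.from_euler('z',a).as_matrix()
def tool(yaw,dn,up=True):
    """tool z points horizontally along yaw, dn rad below horizontal; jaws horizontal. up: tool x (camera) on upper side"""
    z=np.array([np.cos(dn),0,-np.sin(dn)]); x=np.array([np.sin(dn),0,np.cos(dn)])
    if not up: x=-x
    y=np.cross(z,x); return Rz(yaw)@np.c_[x,y,z]
def quat(M): return list(Ro.from_matrix(M).as_quat())
def tcp(grasp,M): return list(np.asarray(grasp)+PZ*M[:,2])
def rest_pt(al,off,lat=0.): 
    """point on the slide mid-plane when on the rest: al from centre up the slope, off along normal"""
    l=np.array([2.7,lat,111.6])+al*np.array([-.5,0,.8660254])+off*np.array([.8660254,0,.5])
    return Rz(RE[2])@l+[RE[0],RE[1],0]
def slide_pt(al,dz=0): 
    """al from centre towards near (robot) end"""
    return np.array([SL[0]-al*np.cos(SL[2]),SL[1]-al*np.sin(SL[2]),46+dz])
E
python3 - <<'E'
from bench import manip
from plan import *
print(manip.pinch_z)
for up in (True,False):
  for d in (25,30,35,40,45,50):
    dn=np.radians(d); M=tool(SL[2],dn,up); g=slide_pt(60)
    M2=tool(RE[2],dn+np.radians(60),up); g2=rest_pt(60,6)
    r=[]
    for (gg,MM) in [(g,M),(g-100*M[:,2],M),(g+[0,0,130],M),(g2,M2),(g2+[0,0,120],M2)]:
        j=manip.solve_ik(tcp(gg,MM),quat(MM)); r.append(None if j is None else np.round(j,2).tolist())
    print(up,d,r)
E
```

```text
18.700000000000003
True 25 [None, None, None, [-0.48, 0.39, -0.18, 0.94, 0.06, 2.37], [-0.48, 0.33, 0.05, 1.23, 0.06, 2.37]]
True 30 [None, None, None, [-0.45, 0.43, -0.11, 1.03, 0.0, 2.4], [-0.45, 0.38, 0.13, 1.32, 0.0, 2.4]]
True 35 [None, None, None, [-0.42, 0.48, -0.03, 1.13, -0.06, 2.43], [-0.42, 0.43, 0.21, 1.41, -0.06, 2.43]]
True 40 [None, None, [0.22, -0.06, -1.24, -0.45, -0.28, -2.9], [-0.39, 0.53, 0.04, 1.22, -0.11, 2.47], [-0.39, 0.49, 0.29, 1.51, -0.11, 2.47]]
True 45 [None, None, [0.2, -0.09, -1.15, -0.24, -0.24, -2.89], [-0.37, 0.58, 0.12, 1.32, -0.16, 2.5], [-0.37, 0.54, 0.37, 1.6, -0.16, 2.5]]
True 50 [None, [0.26, -0.08, -1.26, -0.27, -0.26, -2.82], [0.17, -0.1, -1.06, -0.06, -0.21, -2.89], [-0.35, 0.64, 0.2, 1.42, -0.2, 2.53], [-0.35, 0.6, 0.45, 1.7, -0.2, 2.53]]
False 25 [None, None, None, [-0.48, 0.39, -0.18, 0.94, 0.06, -0.77], [-0.48, 0.33, 0.05, 1.23, 0.06, -0.77]]
False 30 [None, None, None, [-0.45, 0.43, -0.11, 1.03, 0.0, -0.74], [-0.45, 0.38, 0.13, 1.32, 0.0, -0.74]]
False 35 [None, None, None, [-0.42, 0.48, -0.03, 1.13, -0.06, -0.71], [-0.42, 0.43, 0.21, 1.41, -0.06, -0.71]]
False 40 [None, None, [0.22, -0.06, -1.24, -0.45, -0.28, 0.24], [-0.39, 0.53, 0.04, 1.22, -0.11, -0.68], [-0.39, 0.49, 0.29, 1.51, -0.11, -0.68]]
False 45 [None, None, [0.2, -0.09, -1.15, -0.24, -0.24, 0.25], [-0.37, 0.58, 0.12, 1.32, -0.16, -0.64], [-0.37, 0.54, 0.37, 1.6, -0.16, -0.64]]
False 50 [None, [0.26, -0.08, -1.26, -0.27, -0.26, 0.32], [0.17, -0.1, -1.06, -0.06, -0.21, 0.25], [-0.35, 0.64, 0.2, 1.42, -0.2, -0.61], [-0.35, 0.6, 0.45, 1.7, -0.2, -0.61]]
```

```bash
python3 - <<'E'
from bench import manip
from plan import *
import plan; plan.PZ=manip.pinch_z
def ik(g,M):
    j=manip.solve_ik(tcp(g,M),quat(M)); return None if j is None else np.round(j,2).tolist()
for al in (65,55,40,20):
  for d in (50,55,60,65,70,75):
    dn=np.radians(d); M=tool(SL[2],dn,True); g=slide_pt(al)
    M2=tool(RE[2],dn+np.radians(60),True); g2=rest_pt(al,6)
    r=[ik(gg,MM) for (gg,MM) in [(g,M),(g-80*M[:,2],M),(g+[0,0,130],M),(g2,M2),(g2+[0,0,120],M2)]]
    if r[0] : print(al,d,r)
print('regrasp')
for al in (65,70,75):
  for d in (55,60,65,70):
    for roll in (0,90,-90,180):
        M=tool(RE[2],np.radians(d),True)@Rz(np.radians(roll)); g=rest_pt(al,0)
        print(al,d,roll,ik(g,M),ik(g-100*M[:,2],M))
E
```

```text
65 55 [[0.16, 0.24, -1.21, -0.47, -0.17, -2.89], [0.21, -0.03, -1.17, -0.15, -0.2, -2.84], [0.16, -0.09, -0.97, 0.1, -0.17, -2.89], [-0.33, 0.69, 0.28, 1.52, -0.25, 2.57], [-0.33, 0.66, 0.54, 1.81, -0.25, 2.57]]
65 60 [[0.14, 0.21, -1.12, -0.26, -0.14, -2.89], [0.18, -0.03, -1.07, 0.03, -0.16, -2.86], [0.14, -0.07, -0.89, 0.24, -0.14, -2.89], [-0.31, 0.75, 0.36, 1.63, -0.29, 2.61], [-0.31, 0.73, 0.62, 1.91, -0.29, 2.61]]
65 65 [[0.12, 0.21, -1.03, -0.08, -0.11, -2.9], [0.15, -0.0, -0.97, 0.18, -0.12, -2.87], [0.12, -0.03, -0.8, 0.38, -0.11, -2.9], [-0.29, 0.82, 0.44, 1.73, -0.32, 2.65], [-0.29, 0.8, 0.71, 2.01, -0.32, 2.65]]
65 70 [[0.1, 0.22, -0.94, 0.08, -0.08, -2.91], [0.12, 0.04, -0.87, 0.33, -0.09, -2.89], [0.1, 0.01, -0.72, 0.5, -0.08, -2.91], [-0.28, 0.88, 0.53, 1.83, -0.35, 2.69], None]
65 75 [[0.09, 0.24, -0.85, 0.22, -0.06, -2.92], [0.1, 0.09, -0.77, 0.46, -0.06, -2.9], [0.09, 0.06, -0.64, 0.62, -0.06, -2.92], [-0.26, 0.95, 0.61, 1.94, -0.38, 2.73], None]
55 55 [[0.15, 0.25, -1.19, -0.46, -0.17, -2.9], [0.2, -0.02, -1.16, -0.15, -0.2, -2.85], [0.15, -0.07, -0.96, 0.1, -0.17
[... 6819 characters left out ...]
9]
75 65 0 [-0.64, 0.24, -0.45, 0.6, 0.34, 2.26] [-0.71, 0.14, -0.33, 0.85, 0.36, 2.19]
75 65 90 [-0.64, 0.24, -0.45, 0.6, 0.34, -2.45] [-0.71, 0.14, -0.33, 0.85, 0.36, -2.52]
75 65 -90 [-0.64, 0.24, -0.45, 0.6, 0.34, 0.69] [-0.71, 0.14, -0.33, 0.85, 0.36, 0.62]
75 65 180 [-0.64, 0.24, -0.45, 0.6, 0.34, -0.88] [-0.71, 0.14, -0.33, 0.85, 0.36, -0.95]
75 70 0 [-0.6, 0.27, -0.39, 0.69, 0.27, 2.28] [-0.65, 0.17, -0.26, 0.93, 0.28, 2.23]
75 70 90 [-0.6, 0.27, -0.39, 0.69, 0.27, -2.43] [-0.65, 0.17, -0.26, 0.93, 0.28, -2.48]
75 70 -90 [-0.6, 0.27, -0.39, 0.69, 0.27, 0.71] [-0.65, 0.17, -0.26, 0.93, 0.28, 0.66]
75 70 180 [-0.6, 0.27, -0.39, 0.69, 0.27, -0.86] [-0.65, 0.17, -0.26, 0.93, 0.28, -0.91]
```

```bash
sed -i 's/^PZ=.*/PZ=18.7/' plan.py; cat > snap.py <<'E'
from bench import manip
from h import *
def shots(tag,names=('wrist',)):
    for n in names:
        s=manip.sense(); p=dict(manip.snapshot(n))
        if n=='wrist': p['R'],p['t']=pose_cam(p,s['eef_pos'],s['ee_rot'])
        else: p['R'],p['t']=np.array(p['R']),np.array(p['t'])
        pickle.dump(p,open(f'{tag}_{n}.pkl','wb')); cv2.imwrite(f'pics/{tag}_{n}.png',p['frame'])
def st(m=''):
    s=manip.sense(); print(m,'t',round(s['clock'],2),'F',np.round(s['ft_force'],1),'w',round(s['gripper_width'],1),'pos',np.round(s['eef_pos'],1))
E
python3 - <<'E'
from snap import *; from plan import *
M=tool(SL[2],np.radians(60),False); g=slide_pt(45); q=quat(M)
manip.move_to(tcp(g-90*M[:,2],M),q); st('pre')
manip.movel(tcp(g,M),vel=120); st('at'); shots('g1')
manip.gripper_to(55,60); st('closed')
manip.movel(tcp(g+[0,0,140],M),vel=200); st('up'); shots('g2',('wrist','scene'))
E
```

```text
pre t 7.98 F [1.1 0.  1. ] w 85.5 pos [460.5  25.6 109.1]
at t 8.88 F [0.7 0.3 0.1] w 85.5 pos [503.3  18.6  29.9]
closed t 9.29 F [-4.9  0.7  7.9] w 62.5 pos [503.2  18.7  30.9]
up t 10.14 F [-0.2  0.2 -0.4] w 62.5 pos [501.8  18.4 168.7]
```

View pics/g2_wrist.png

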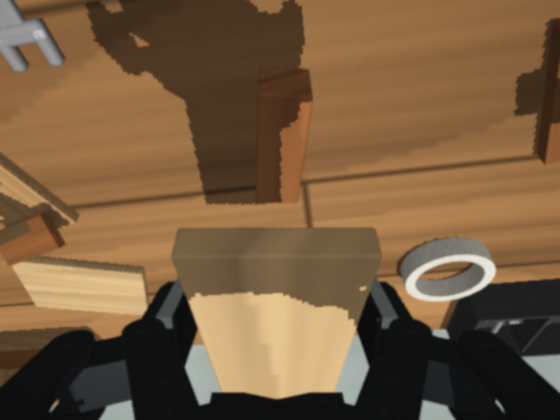

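View pics/g2_scene.png

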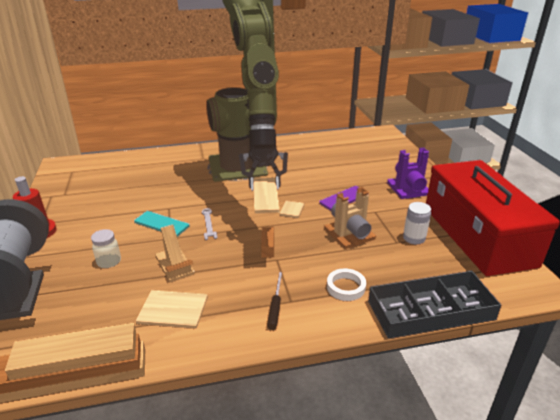

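```bash
python3 - <<'E'
from fit import *; from plan import *
p=pickle.load(open('g2_wrist.pkl','rb'))
f=3
M=tool(SL[2],np.radians(60),False)
im=cv2.convertScaleAbs(cv2.resize(p['frame'],None,fx=f,fy=f,interpolation=cv2.INTER_CUBIC),alpha=1.6,beta=20)
im0=im.copy()
# expected slide lifted by (actual tcp - grasp tcp)
B=box((0,0),170,64,40,52)
draw(im,p,p['R'],p['t'],place(B,SL[0]-1.5,SL[1]-.2,SL[2],138.8),sc=f)
cv2.imwrite('pics/g2z.png',im[200*f:400*f,150*f:410*f])
E
```

```text
(no output)
```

View pics/g2z.png

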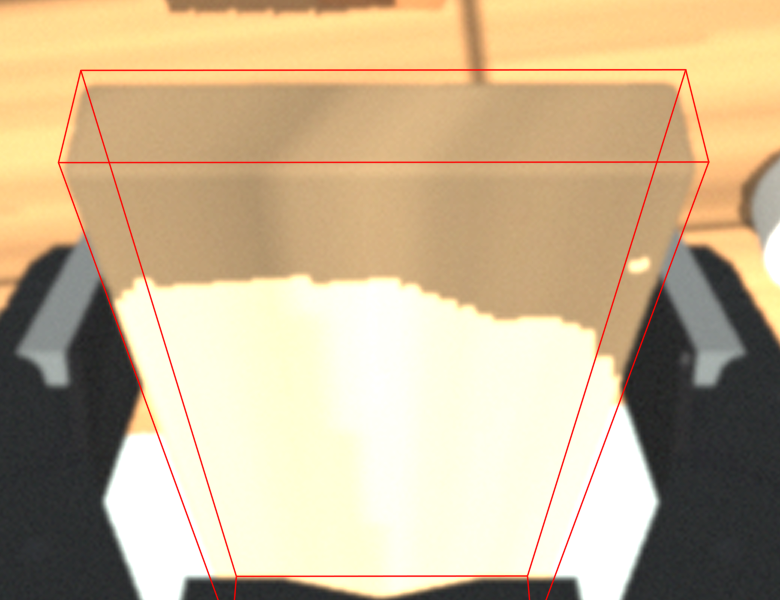

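```bash
python3 - <<'E'
from snap import *; from plan import *
M=tool(RE[2],np.radians(120),False); q=quat(M)
for a in ([0,0,110],[0,0,0]): assert manip.solve_ik(tcp(rest_pt(46+4,8)+a,M),q) is not None
manip.move_to(tcp(rest_pt(46+4,8)+[0,0,110],M),q); st('pre'); shots('r1',('scene',))
manip.movel(tcp(rest_pt(46+4,8)+[0,0,10],M),vel=150); st('low'); shots('r2',('wrist','scene','top'))
E
```

```text
pre t 11.67 F [ 0.4  0.3 -0.7] w 63.0 pos [ 537.  -260.8  252.1]
low t 12.53 F [ 0.5  0.3 -1. ] w 62.2 pos [ 537.  -261.2  153.8]
```

```bash
python3 - <<'E'
from h import *
a=cv2.imread('pics/r1_scene.png')[130:330,70:330];b=cv2.imread('pics/r2_scene.png')[130:330,70:330]
cv2.imwrite('pics/r12.png',np.hstack([cv2.resize(x,None,fx=1.5,fy=1.5,interpolation=2) for x in(a,b)]))
E
```

```text
(no output)
```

View pics/r12.png

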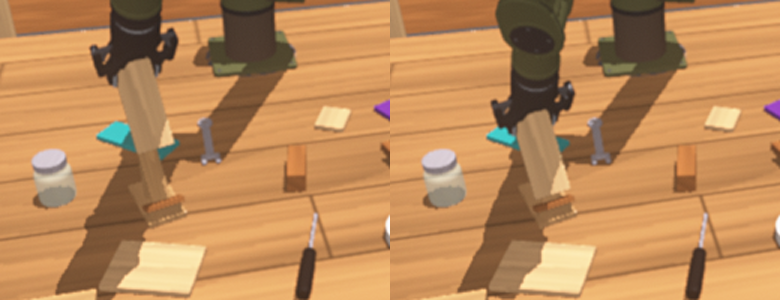

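View pics/r2_wrist.png

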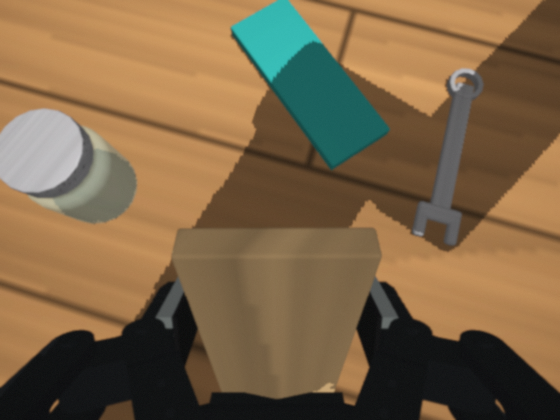

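```bash
python3 - <<'E'
from snap import *; from plan import *
manip.movel(tcp(rest_pt(46+3,7),tool(RE[2],np.radians(120),False)),vel=60); st('a')
M=tool(RE[2],np.radians(120),False)
for al,off in [(48,4),(47.5,2),(47,0.5)]:
    manip.movel(tcp(rest_pt(al,off),M),vel=30); st((al,off))
shots('r3',('scene','top'))
from fit import show,RESTG
p=pickle.load(open('r3_scene.pkl','rb')); cv2.imwrite('pics/r3z.png',show('',p,RESTG,RE,(130,170,100,110),5))
E
```

```text
a t 13.03 F [ 0.4 -0.2 -1.1] w 62.4 pos [ 535.9 -261.4  140.8]
(48, 4) t 13.28 F [-0.4 -0.   0.3] w 63.1 pos [ 534.1 -262.1  138.9]
(47.5, 2) t 13.53 F [ 0.3  0.2 -1.1] w 62.6 pos [ 532.8 -262.5  137.6]
(47, 0.5) t 13.78 F [-0.5  1.1 -0.6] w 62.5 pos [ 531.9 -262.8  136.3]
```

View pics/r3z.png

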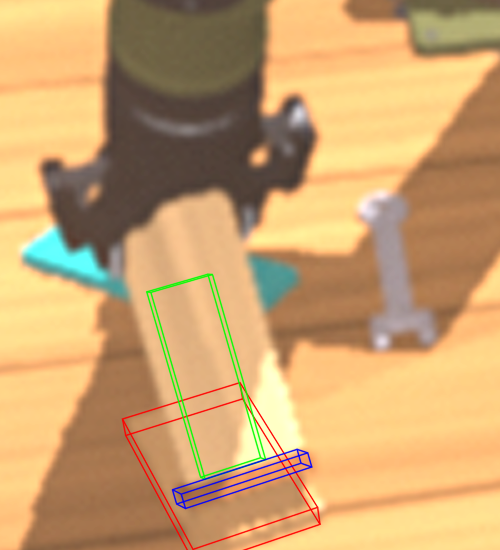

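```bash
python3 - <<'E'
from snap import *; from plan import *
M=tool(RE[2],np.radians(120),False)
for al,off in [(46,-.5),(45,-1),(44,-1.5),(43,-2)]:
    manip.movel(tcp(rest_pt(al,off),M),vel=25); st((al,off))
    if np.linalg.norm(manip.sense()['ft_force'])>6: break
E
```

```text
(46, -0.5) t 14.13 F [0.2 0.9 5.6] w 62.4 pos [ 531.9 -262.8  135.8]
(45, -1) t 14.38 F [1.3 0.8 9.4] w 62.6 pos [ 531.9 -262.8  135.8]
```

```bash
python3 - <<'E'
from snap import *; from plan import *
M=tool(RE[2],np.radians(120),False)
manip.movel(tcp(rest_pt(46,-1),M),vel=25); st()
manip.gripper_to(85); st('open'); manip.sleep(.4); shots('r4',('wrist','scene'))
s=manip.sense(); pos=np.array(s['eef_pos'])
manip.movel(list(pos-90*M[:,2]),vel=200); manip.sleep(.3); st('back'); shots('r5',('wrist','scene','top'))
E
```

```text
t 14.63 F [1.9 1.8 7.1] w 62.7 pos [ 531.9 -262.8  135.8]
open t 14.99 F [-0.1 -0.2 -0.2] w 84.9 pos [ 530.7 -263.   134.2]
back t 16.39 F [-0.1 -0.1  0.8] w 85.2 pos [ 573.5 -250.3  212.1]
```

View pics/r5_wrist.png

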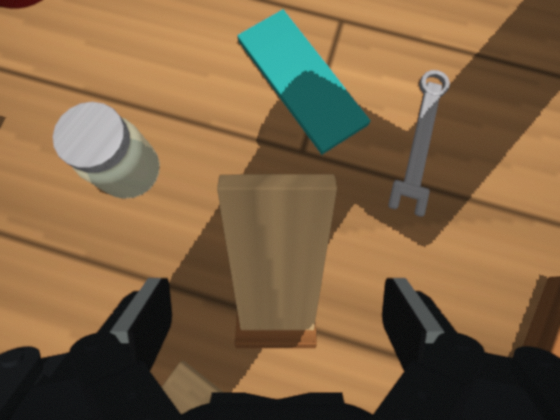

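View pics/r5_scene.png

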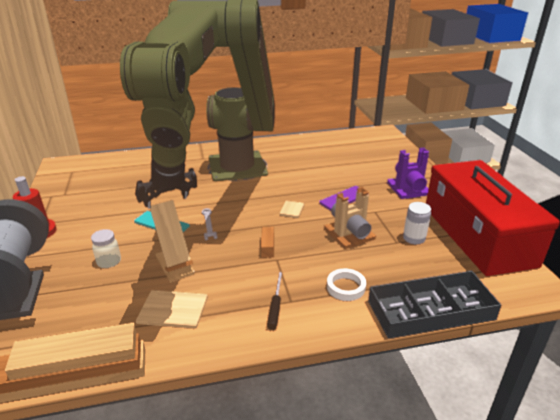

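```bash
python3 - <<'E'
from fit import *; from plan import *
p=pickle.load(open('r5_wrist.pkl','rb'));f=4
im=cv2.convertScaleAbs(cv2.resize(p['frame'],None,fx=f,fy=f,interpolation=cv2.INTER_CUBIC),alpha=1.8,beta=20)
def S(): return np.array([rest_pt(a*85,o*6,l*32) for o in(-1,1) for a,l in((-1,-1),(1,-1),(1,1),(-1,1))])
draw(im,p,p['R'],p['t'],S(),sc=f)
cv2.imwrite('pics/r5z.png',im[165*f:315*f,180*f:380*f])
c=[rest_pt(85,o,l) for o,l in((-6,-32),(-6,32),(6,-32),(6,32))]; print(proj(p,p['R'],p['t'],c).round(1).tolist())
E
```

```text
[[218.5, 175.4], [334.7, 175.4], [216.1, 190.6], [337.2, 190.6]]
```

View pics/r5z.png

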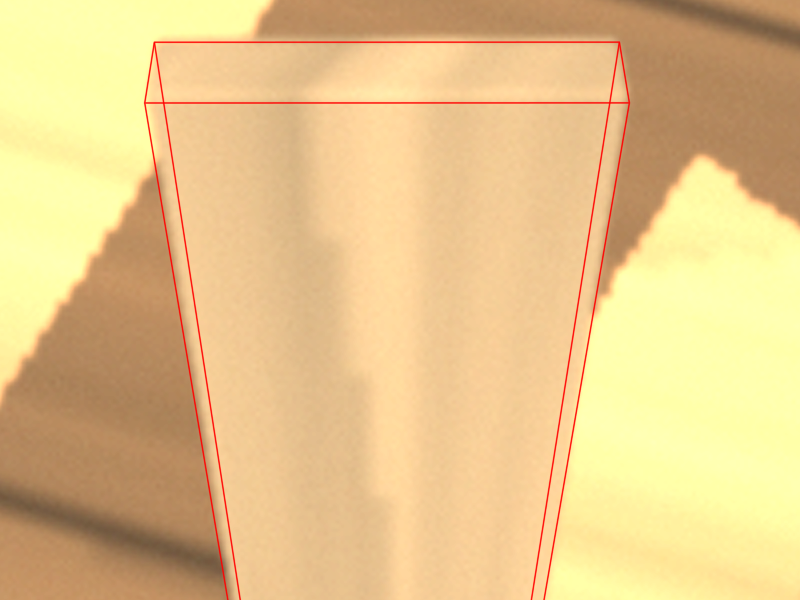

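```bash
python3 - <<'E'
from snap import *; from plan import *
def ik(g,M):
    j=manip.solve_ik(tcp(g,M),quat(M)); return None if j is None else np.round(j,2).tolist()
for roll in (90,-90):
    M=tool(RE[2],np.radians(60),True)@Rz(np.radians(roll)); Mg=tool(GA[2],np.radians(90),True)@Rz(np.radians(roll))
    g=rest_pt(67,0); gg=np.array([GA[0],GA[1],167])
    print(roll,[ik(a,b) for a,b in [(g-90*M[:,2],M),(g,M),(g+[0,0,165],M),(gg+[0,0,160],Mg),(gg,Mg)]])
    print(M[:,0].round(2),Mg[:,0].round(2))
E
```

```text
90 [[-0.75, 0.13, -0.43, 0.72, 0.45, -2.54], [-0.67, 0.24, -0.53, 0.49, 0.42, -2.46], [-0.67, 0.12, -0.21, 0.91, 0.42, -2.46], [0.48, 0.36, 0.21, 1.42, 0.0, -1.35], [0.48, 0.42, -0.12, 1.03, 0.0, -1.35]]
[ 0.28 -0.96  0.  ] [ 0.25 -0.97  0.  ]
-90 [[-0.75, 0.13, -0.43, 0.72, 0.45, 0.6], [-0.67, 0.24, -0.53, 0.49, 0.42, 0.68], [-0.67, 0.12, -0.21, 0.91, 0.42, 0.68], [0.48, 0.36, 0.21, 1.42, 0.0, 1.79], [0.48, 0.42, -0.12, 1.03, 0.0, 1.79]]
[-0.28  0.96  0.  ] [-0.25  0.97  0.  ]
```

```bash
python3 - <<'E'
from snap import *; from plan import *
M=tool(RE[2],np.radians(60),True)@Rz(-np.pi/2); q=quat(M); g=rest_pt(67,0)
pos=np.array(manip.sense()['eef_pos'])
manip.movel(list(pos+[0,0,90]),vel=250)
manip.move_to(tcp(g-100*M[:,2],M),q); st('pre')
manip.movel(tcp(g,M),vel=120); manip.sleep(.2); st('at'); shots('k1',('wrist','scene'))
E
```

```text
Traceback (most recent call last):
bench.PlanningError: the arm cannot follow that straight line within its joint ranges
```

```bash
python3 - <<'E'
from snap import *; from plan import *
M=tool(RE[2],np.radians(60),True)@Rz(-np.pi/2); q=quat(M); g=rest_pt(67,0)
M0=tool(RE[2],np.radians(90),False)
manip.move_to([560,-255,300],quat(M0)); st('v')
manip.move_to(tcp(g-100*M[:,2],M),q); st('pre')
manip.movel(tcp(g,M),vel=120); manip.sleep(.2); st('at'); shots('k1',('wrist','scene'))
E
```

```text
v t 17.1 F [ 0.7 -0.5  0.4] w 85.1 pos [ 559.  -255.4  302.3]
pre t 18.29 F [ 0.3 -0.2 -0.1] w 84.7 pos [ 492.8 -274.6  239. ]
at t 19.48 F [-0.2 -1.   0.2] w 85.2 pos [ 540.  -260.9  154.3]
```

View pics/k1_wrist.png

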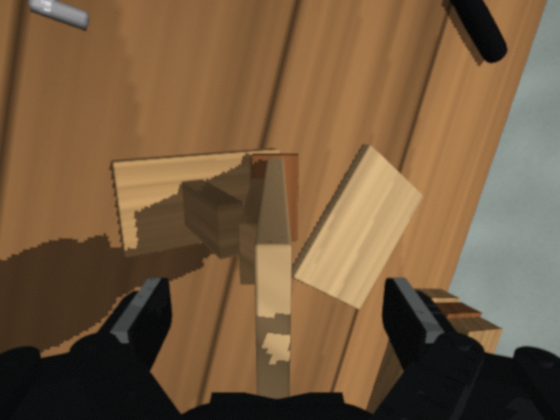

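View pics/k1_scene.png

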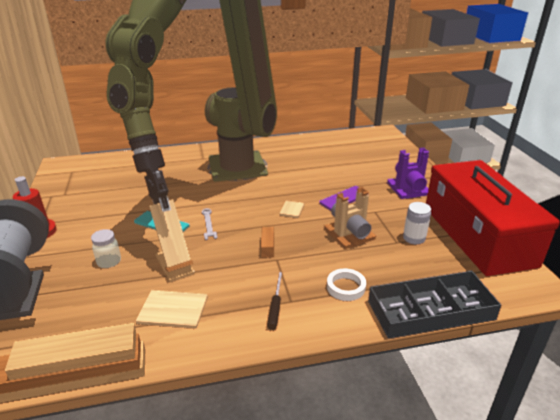

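```bash
python3 - <<'E'
from snap import *; from plan import *
M=tool(RE[2],np.radians(60),True)@Rz(-np.pi/2); q=quat(M); g=rest_pt(67,0)
manip.gripper_to(5,45); st('closed'); 
manip.movel(tcp(g+[0,0,165],M),vel=150); st('up')
Mg=tool(GA[2],np.radians(90),True)@Rz(-np.pi/2); gg=np.array([GA[0],GA[1],167])
manip.move_to(tcp(gg+[0,0,160],Mg),quat(Mg)); manip.sleep(.3); st('gate'); shots('k2',('wrist','scene','top'))
E
```

```text
closed t 20.23 F [-1.6 -0.   1.7] w 11.7 pos [ 539.6 -260.4  153.3]
up t 21.48 F [-0.4  0.4 -0.8] w 11.5 pos [ 539.3 -260.   317.2]
gate t 23.72 F [ 0.6 -0.2 -0.4] w 11.4 pos [527.1 270.7 308.4]
```

```bash
python3 - <<'E'
from fit import *; from plan import *
def S(dz): return place(np.array([[o*6,l*32,100+a*85+dz] for o in(-1,1) for a,l in((-1,-1),(1,-1),(1,1),(-1,1))]),*GA)
out=[]
for n,r,f in [('k2_wrist',(180,150,200,150),3),('k2_scene',(300,100,90,150),4),('k2_top',(180,150,90,90),5)]:
    p=pickle.load(open(n+'.pkl','rb')); im=show('',p,GATEG[:2],GA,(0,0,560,420),f)
    draw(im,p,p['R'],p['t'],S(160),(0,255,255),sc=f); x,y,w,h=r
    cv2.imwrite(f'pics/{n}z.png',im[y*f:(y+h)*f,x*f:(x+w)*f])
E
```

```text
(no output)
```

View pics/k2_wrist.png

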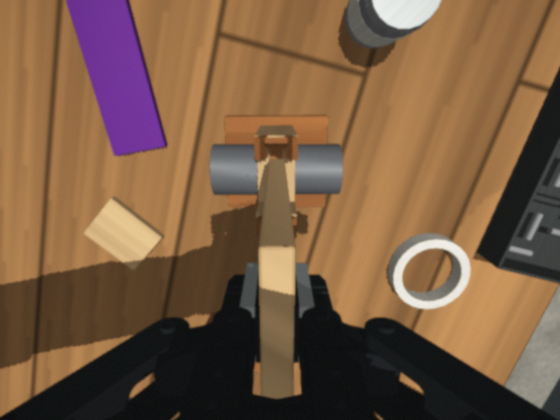

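View pics/k2_wristz.png

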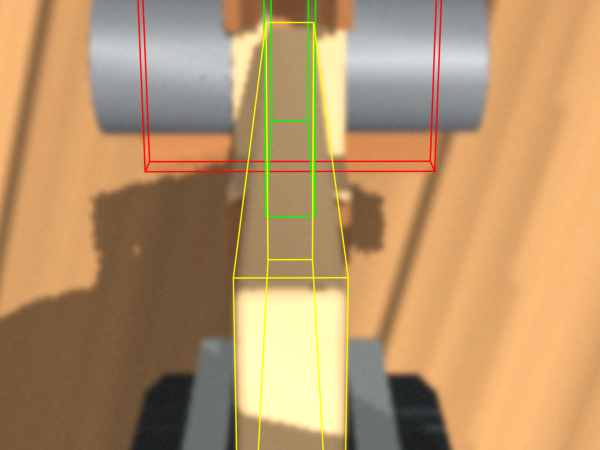

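View pics/k2_scenez.png

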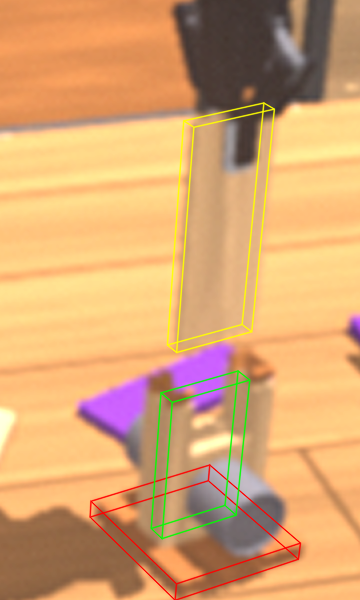

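```bash
cat > ins.py <<'E'
from snap import *; from plan import *
import sys
Mg=tool(GA[2],np.radians(90),True)@Rz(-np.pi/2); G=Rz(GA[2])
def go(dz,dx=0,dy=0,vel=60):
    g=np.array([GA[0],GA[1],167+dz])+G@[dx,dy,0]
    manip.movel(tcp(g,Mg),vel=vel)
    s=manip.sense(); F=G.T@np.array(s['ft_force']); e=G.T@(np.array(s['eef_pos'])-tcp(g,Mg))
    print(dz,round(dx,1),round(dy,1),'t',round(s['clock'],2),'Fg',F.round(1),'err',e.round(1),'tq',np.round(s['wrist_torque'],2)); return F
E
python3 - <<'E'
from ins import *
dx,dy=-.3,1.2
go(135,dx,dy)
for dz in (128,122,117,112,106,100):
    F=go(dz,dx,dy,40)
    if abs(F[2])>12 or np.hypot(F[0],F[1])>15: print('stop');break
shots('k3',('wrist','scene'))
E
```

```text
135 -0.3 1.2 t 24.43 Fg [ 0.6 -0.1 -0.6] err [-0.3 -0.  -0.4] tq [ 0.02 -0.04  0.  ]
128 -0.3 1.2 t 24.76 Fg [ 0.2 -1.1 -1. ] err [-0.1 -0.  -0.3] tq [-0.01  0.02  0.01]
122 -0.3 1.2 t 25.06 Fg [-0.4  0.5 -1. ] err [-0.3 -0.1 -0.4] tq [ 0.02  0.   -0.01]
117 -0.3 1.2 t 25.33 Fg [ 1.4 -0.5 -0.9] err [-0.2 -0.1 -0.4] tq [ 0.03 -0.01  0.  ]
112 -0.3 1.2 t 25.61 Fg [ 0.1  0.1 -1.1] err [-0.3 -0.1 -0.4] tq [ 0.02 -0.01  0.03]
106 -0.3 1.2 t 25.91 Fg [-0.4  1.4 -0.5] err [-0.3 -0.  -0.4] tq [0.   0.02 0.01]
100 -0.3 1.2 t 26.21 Fg [-1.2  1.2 -0.6] err [-0.3 -0.  -0.4] tq [-0.   -0.    0.03]
```

View pics/k3_wrist.png

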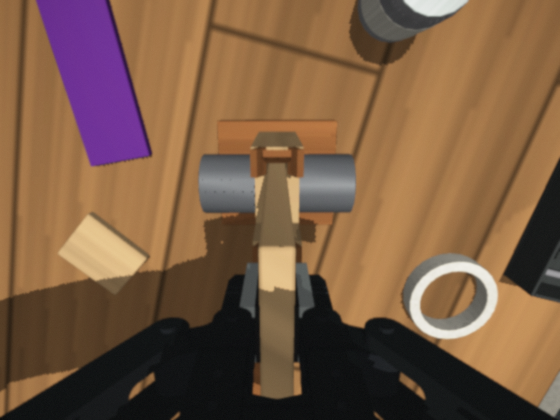

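Entered the slot with negligible force; continue down with force checks.

```bash
python3 - <<'E'
from ins import *
dx,dy=-.3,1.2
for dz in list(range(90,9,-10))+[6,4,3,2,1,0,-1]:
    F=go(dz,dx,dy,40 if dz>8 else 20)
    if abs(F[2])>8 or np.hypot(F[0],F[1])>12: print('stop');break
shots('k4',('wrist','scene'))
E
```

```text
90 -0.3 1.2 t 26.71 Fg [ 0.3  0.3 -0.6] err [-0.3 -0.1 -0.5] tq [-0.02 -0.03 -0.02]
80 -0.3 1.2 t 27.11 Fg [-0.4 -0.7 -1.1] err [-0.3 -0.  -0.4] tq [0.01 0.03 0.04]
70 -0.3 1.2 t 27.51 Fg [-0.4  0.6 -0.4] err [-0.3 -0.  -0.4] tq [-0.06 -0.    0.04]
60 -0.3 1.2 t 27.91 Fg [ 0.2  0.3 -0.3] err [-0.3 -0.  -0.4] tq [-0.01 -0.02  0.01]
50 -0.3 1.2 t 28.31 Fg [ 0.7 -0.  -0.2] err [-0.3 -0.1 -0.4] tq [ 0.01 -0.07 -0.  ]
40 -0.3 1.2 t 28.71 Fg [-0.3  0.2 -0.7] err [-0.3 -0.  -0.4] tq [-0.01  0.03 -0.02]
30 -0.3 1.2 t 29.11 Fg [ 1.1 -0.5 -0. ] err [-0.3 -0.  -0.4] tq [ 0.01 -0.01  0.01]
20 -0.3 1.2 t 29.51 Fg [ 0.4 -0.7 -1.2] err [-0.3 -0.  -0.4] tq [ 0.03 -0.03 -0.  ]
10 -0.3 1.2 t 29.91 Fg [ 0.6 -0.  -1.4] err [-0.3 -0.1 -0.5] tq [0.   0.06 0.02]
6 -0.3 1.2 t 30.26 Fg [ 0.4  1.2 -0.4] err [-0.1 -0.  -0.1] tq [ 0.02 -0.01  0.03]
4 -0.3 1.2 t 30.51 Fg [ 0.9  0.5 -0.7] err [-0.1 -0.  -0.1] tq [-0.04  0.02  0.04]
3 -0.3 1.2 t 30.76 Fg [-0.8  0.2 -0.3] err [-0. -0. -0.] tq [-0.01  0.05  0.01]
2 -0.3 1.2 t 31.01 Fg [-0.4  0.3 -0.5] err [-0.1 -0.  -0.1] tq [ 0.06  0.08 -0.04]
1 -0.3 1.2 t 31.26 Fg [-0.3 -0.4 -0.7] err [-0.1 -0.  -0.1] tq [ 0.03  0.04 -0.  ]
0 -0.3 1.2 t 31.51 Fg [-0.2  1.4 -0.5] err [-0.1 -0.  -0.1] tq [ 0.03 -0.    0.07]
-1 -0.3 1.2 t 31.76 Fg [-0.8  0.4  3.8] err [0.2 0.1 0.5] tq [-0.07  0.24 -0.03]
```

View pics/k4_scene.png

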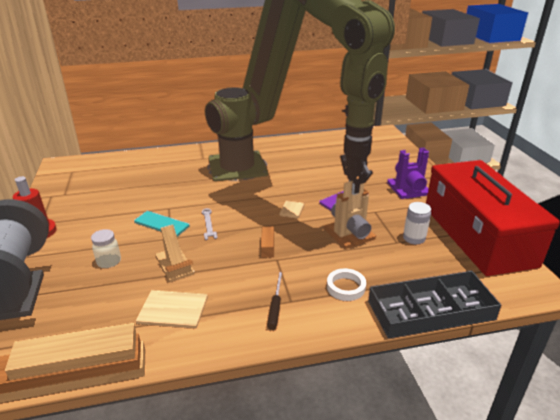

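```bash
python3 - <<'E'
from ins import *
go(-2,-.3,1.2,20)
manip.gripper_to(60); st('open'); manip.sleep(.3)
go(0,-.3,1.2,20)
go(120,-.3,1.2,120); manip.sleep(.5); st('clear'); shots('k5',('wrist','scene','top'))
from fit import *
def S(): return place(np.array([[o*6,l*32,100+a*85] for o in(-1,1) for a,l in((-1,-1),(1,-1),(1,1),(-1,1))]),*GA)
for n,r,f in [('k5_wrist',(200,100,160,200),3),('k5_scene',(310,150,90,110),5)]:
    p=pickle.load(open(n+'.pkl','rb')); im=show('',p,[],GA,(0,0,560,420),f); o=im.copy()
    draw(im,p,p['R'],p['t'],S(),(0,255,255),sc=f); x,y,w,h=r
    cv2.imwrite(f'pics/{n}z.png',np.hstack([i[y*f:(y+h)*f,x*f:(x+w)*f] for i in (o,im)])[:600,:])
E
```

```text
-2 -0.3 1.2 t 32.11 Fg [-1.8  1.1  9.1] err [0.4 0.2 1.5] tq [-0.3   0.65 -0.02]
open t 32.63 F [ 0.7 -0.3 -0.2] w 60.2 pos [526.1 272.4 146. ]
0 -0.3 1.2 t 33.18 Fg [-0.3 -0.3  0. ] err [0.2 0.  0.2] tq [ 0.04 -0.01  0.01]
120 -0.3 1.2 t 34.33 Fg [0.2 0.1 0.5] err [-0.5 -0.1 -0.9] tq [-0.01  0.01 -0.1 ]
clear t 34.83 F [ 0.8 -0.6 -0.1] w 60.1 pos [526.2 272.5 268.2]
```

```bash
python3 -c "
import cv2
for n in ['k5_wristz','k5_scenez']:
    a=cv2.imread('pics/'+n+'.png');print(a.shape);s=min(800/a.shape[1],1);cv2.imwrite('pics/'+n+'s.png',cv2.resize(a,None,fx=s,fy=s))"
```

```text
(600, 960, 3)
(550, 900, 3)
```

View pics/k5_wristzs.png

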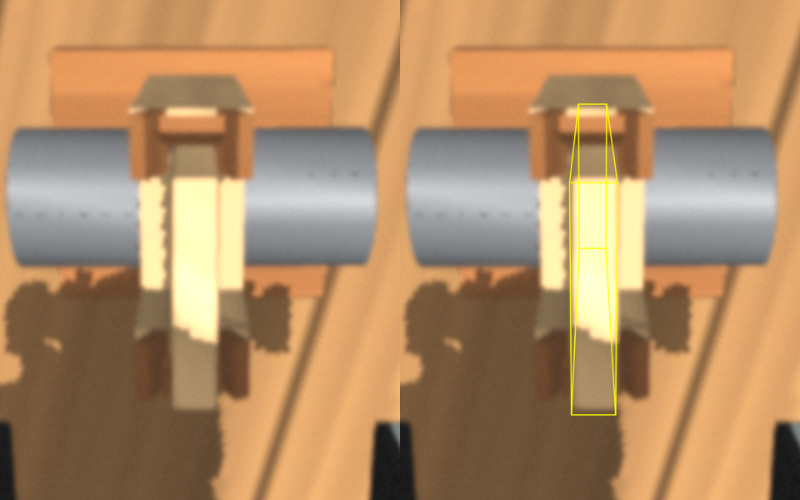

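View pics/k5_scenezs.png

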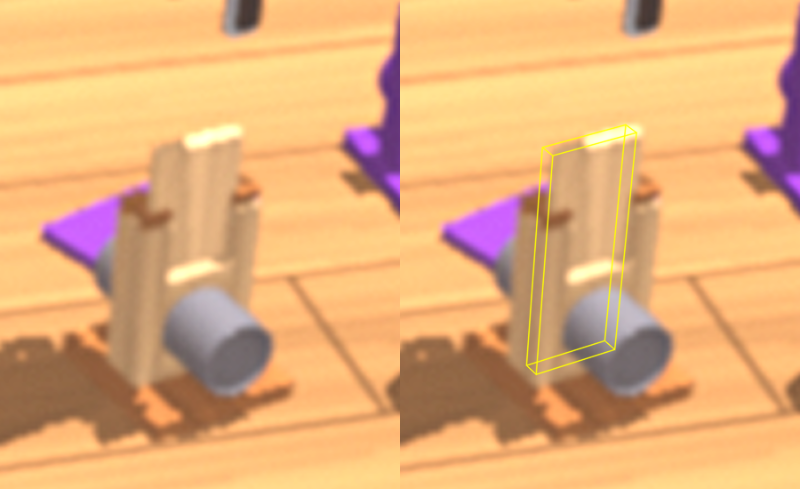

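View pics/k5_top.png

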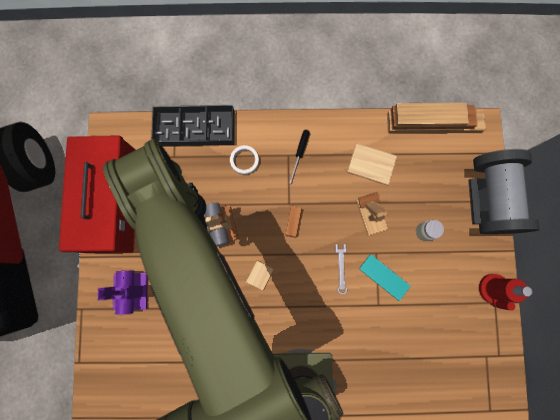

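```bash
python3 -c "
from snap import *
st(); print(manip.sign_off())"
```

```text
t 34.98 F [-0.7 -0.3 -0.2] w 60.0 pos [526.2 272.5 268.3]
the job is handed in; nothing more can be done
None
```

The slide is standing home in the slot of the wooden gate, let go. The job was handed in at 35 s of the 72 s; `sign_off` gives no verdict.

**What I did:** I took the plain plywood slide from the riser by its sides and stood it in the rest. I let go and backed away; a wrist picture then matched the expected seat to about a millimetre. I took it again by the faces at its top edge and lowered it into the slot in small steps. The forces stayed at sensor-noise level until it met the floor, where I had predicted. I pressed it down to about 9 N, then opened the gripper and lifted it clear.

**Last checks:**
- **Wrist picture:** the slide stands in the slot, with its top where a fully home slide's should be.
- **Scene picture:** the predicted outline sits about 2–3 mm to one side. The gate outline was off by the same amount in that camera, so I took it as camera calibration.
- **Top picture:** I saw no shift in the other things on the bench, but I only compared by eye. The arm hides part of the can and the slot in that view.
- **Failures:** one straight upward move was refused by the planner. Nothing moved, and I went round it with a joint move.

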